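Lock the last quarter-turn stud of the sander's cover

ROBOT

A 6-joint arm with a two-finger parallel gripper is mounted at the origin on the work surface. World frame = base frame: x ahead of the robot, y to its left, z up, the work surface at z = 0. Lengths are in m, angles in rad, forces in N, time in s.
With the tool pointing down it reaches from about 0.3 to 0.875 m from the base axis. Payload 6.4 kg.
Tool frame: the origin (TCP) lies at the very end of the fingers, on their centre line; the grasp point (between the pads) lies ctrl.pinch_z behind it (ctrl.pinch_z is the distance from the TCP to the grasp point, in m); y points along the fingers, z is the direction in which the jaws open and shut, and the axes are right-handed (so a half turn about y gives the same grasp; the last joint's range is limited). The gripper opens to 85 mm and grips with 20 to 120 N. Pads are 22 mm wide; open, the fingers measure 114 mm over their backs; the gripper's body (76 mm by 85 mm) begins 54 mm behind the grasp point. The pads swing forward as they close: fully open they stand 13 mm farther back than shut.
Start: joints at [-1.424, 0.181, 1.607, -0, 1.354, -0.206], TCP at [0.199, -0.54, 0.231] pointing down, gripper open.
Joint ranges: [-2.99, 2.99], [-0.89, 2.07], [0.3, 2.58], [-1.14, 4.28], [0, 2.63], [-3.12, 3.12]. Speed limits (rad/s): [2.57, 2.57, 3.01, 3.14, 3.14, 3.14].

INTERFACE

Orientations are given as a unit quaternion [w, x, y, z].
In Python, from bench import ctrl gives the robot as it stands.
- The arm moves only by the shell command python3 -m pendant 'ROWS'. ROWS is JSON, one flat list of numbers, 7 for each row, row after row: the shift along the world's x, y, z in m, then the turn, a rotation vector about the world's x, y, z in degrees, then the finger opening in m, from 0 to 0.0854. In form: [tx, ty, tz, rx, ry, rz, hand, tx, ty, tz, rx, ry, rz, hand, ...]. A call has 1 to 12 rows; each row shifts and turns the commanded pose from where the row before left it; what a row does not reach is not made up. A row lasts 1/8 s, in which the tool goes at most 62.5 mm and 10.7 degrees, less where a joint would pass 70% of its speed; a pose out of reach is approached as far as the arm can. A call with a gripper value outside its range is refused whole. The fingers move at their own pace and stop on an object; the grip force is fixed at half the most. Time passes only in rows, so rows that do not move let the fingers close. It gives the time, the measured TCP pose, the force and the opening at its end, in the units of the state.
- ctrl.get_obs(): the state, without advancing time (a new reading comes with each control period).
- ctrl.camera(name): name is "scene" or "top" or "wrist"; returns the picture (384x512x3 uint8, red, green, blue); there is no depth.
- ctrl.camera_info(name): a dict with "fx", "fy", "cx", "cy" (pixels), "origin" and "rotation" of the camera in the world; the wrist camera has in their place "tool_from_camera" (4x4, takes a point from camera to tool coordinates, whose origin is the TCP and whose axes are the tool frame's). Camera axes: x right, y down, z forward; pixel columns grow to the right and rows downward; lengths in m; the calibration is good to about 2 mm. A picture is of the moment at which its call begins: read the wrist's pose just before it. camera_info takes no time and is no camera call.
- ctrl.hand_in(): hands the job in, once; it reports no verdict.
Trained networks look in the newest picture that a camera, given by its name, has taken for a name from the list of things; names that differ only in an ending like _2 or _b are one class to them, and where a whole thing is asked for, a point or a joint stands for the part that bears it (a point fixed in the world has none). Each returns a list of dicts, best first, with "score" (0 to 1); they miss things now and then, are a little off and sometimes report something else, mostly with a low value. They report only what shows in the picture. A call takes as long as a camera call. They do not tell look-alikes from the thing itself.
- ctrl.silhouettes(target, camera): "mask" (384x512 bool, what is visible of it) and "bbox" ([left, top, right, bottom] in pixels, round what is visible of it).
The state is a dict: "time_s": time; "q": joint angles; "dq": joint speeds; "joint_efforts": joint torques, N m; "eef_pos": TCP position; "eef_rot": TCP orientation; "wrist_force": force on the tool from outside, world axes, zero at the start; "torque": the same for the moment, N m; "opening": opening from 0.0 (shut) to 1.0 (fully open).
Only numpy, scipy, OpenCV 4.12 (cv2) and the standard library are available. Lean on these libraries where they do the work, as an engineer would, in place of code of your own. Each camera call takes 0.05 s, during which the arm holds its last target.

TASK

Two of the three cover studs on the bench sander are already locked; lock the one that still stands up. Take the orange cover key from its wooden holder, seat its blade in the slot of that stud, press it in gently and turn it clockwise until the stud drops into its catch and the green pin stays up. Then put the key back fully home and upright in its holder and let go; work the stud only with the key, never lean hard on the fastener, and leave the other things on the bench where they are.

Things in the scene. Friction and masses are not known exactly. Their poses are not given: they have to be found in the camera images.
- fastener: The open quarter-turn fastener on the sander's level green cover (cover top 100 mm above the table); which of three places it has, and its yaw, vary. Origin: on the stud's axis, level with the cover; z up. A fixed aluminium collar (56 mm across, 5 mm high) surrounds a round brass stud head, 38 mm across, on a red shank. More than 30 N between key and fastener is leaning hard on it.
- stud_top (a point): Centre of the brass head's face as it stands at the start, 14 mm above the cover (fixed point: it does not move with the stud). The head's slot is straight, centred, 32 mm long, 8 mm wide, 5 mm deep, closed at both ends; the key's blade has about 0.2 rad of play either way in it. The two locked studs stand 3 mm lower with their slots square to the marks.
- open_mark (a point): White mark on the cover 38 mm from the stud's axis on the fastener's +x side (a second one lies on -x). At the start the slot line lies at an unmeasured angle of 0 to 0.65 rad CLOCKWISE (from above) from the line of the marks. Find it by feel or sight: a blade resting on the face at 3 to 6 N and turned drops in. Friction of 0.05 N m keeps the stud from turning under such a light rub.
- collar_top (a point): Point on the stud's axis level with the top of the aluminium collar, 5 mm above the cover. The stud is sprung: pressing it down takes 3 N to start and 1.2 N more per mm, so 9.6 N at 5.5 mm; at 7.5 mm (12 N) it is on a hard bottom.
- pin_place (a point): Top of the green pin when down, 42 mm from the axis on the fastener's -y side. Slot angles clockwise from the marks: at about 0.7 rad the stud meets a lip unless pressed at least 5.5 mm in, when it passes under; from 1.48 rad it is past the lip; 1.62 rad is a hard stop. Let go there, it springs up by itself to 3 mm below its start height, where it is caught, and lifts the green pin.
- flag (a joint): Green indicator pin of the open fastener, 12 mm across: 0 (m) while the stud is not caught, about 0.0025 (m, upwards) when the stud has dropped into its catch.
- key: Cover key, loose, 0.10 kg, upright in the holder, blade down. Origin: centre of the blade's lower edge; z up along the key. Blade 20 mm wide (x), 4 mm thick (y), z = 0 to 14 mm; round shank 20 mm across to z = 34; black collar 40 mm across, z = 34 to 39; orange grip 30 mm (x) by 16 mm (y), z = 39 to 83 mm: grip it across the 16 mm. At the start its collar rests on the holder's top.
- key_tip (a point): The same point as the key's origin: the centre of the blade's lower edge.
- holder: Wooden key holder fixed to the bench, 80 x 80 x 40 mm, with a round hole of 26 mm right through its centre, widened at the mouth. Origin: centre of its underside on the table; z up. The key is home when its collar rests on the holder's top, so that the key's origin is 6 mm above the holder's.
- glue_bottle: White glue bottle with a red cap, 60 mm across, 190 mm tall, standing. Bystander; origin under its centre.
- screw_jar: Glass jar with a steel lid, 66 mm across, 80 mm tall. Bystander; origin under its centre.
- slat_a: Pale wooden slat, 200 x 45 x 14 mm, lying. Bystander; origin under its centre.
- slat_b: Pale wooden slat, 220 x 45 x 14 mm, lying. Bystander; origin under its centre.
- sanding_block: Cork sanding block, 110 x 60 x 34 mm. Bystander; origin under its centre.
- hammer: Hammer with a wooden handle, 260 mm long, lying. Bystander; origin under its centre.
There are look-alikes about, which are no part of the job. Leave any yellow look-alike of the key alone. There is more than one size of the holder; the job needs the smallest.

How it is judged:
By the outcome, as a careful person would: the job done as asked, in the order asked, and still so for the second after the job is handed in, with the robot touching nothing.
It also fails if it takes over 72 s, if anything falls off the work surface, if the arm or the gripper's body presses on something with over 40 N, if the wrist force passes 120 N, or if a joint passes its speed limit or range.

## Working session

There is one attempt and no reset: what is moved stays moved. The work goes in short steps, Python scripts to look and compute and a shell command to move; the robot and the scene stay as the last step left them, time stands still between calls to the robot, and variables do not carry over. Pictures are saved under pics/ and viewed, and the job is handed in when it is done.

```bash
mkdir -p pics; ls; python3 - <<'E'
from bench import ctrl
import cv2
o=ctrl.get_obs()
print({k:(v if not hasattr(v,'round') else v.round(4)) for k,v in o.items()}, ctrl.pinch_z)
for n in ['top','scene','wrist']:
    im=ctrl.camera(n); cv2.imwrite(f'pics/{n}0.png',im[:,:,::-1])
    print(n,ctrl.camera_info(n))
E
```

```text
pics
{'time_s': 0.0, 'q': array([-1.4243,  0.1816,  1.608 , -0.    ,  1.3538, -0.2063]), 'dq': array([ 0.0006, -0.0016,  0.0006, -0.0004,  0.0001,  0.0004]), 'joint_efforts': array([-1.00000e-04, -4.44864e+01, -3.51340e+01, -1.00000e-04,
        9.10000e-03,  0.00000e+00]), 'eef_pos': array([ 0.1986, -0.539 ,  0.2304]), 'eef_rot': array([ 0.1241, -0.1241,  0.6968, -0.6955]), 'wrist_force': array([-0.0232, -0.0865,  0.3538]), 'torque': array([0.0214, 0.0039, 0.0027]), 'opening': 0.9968877794456176} 0.0187
top {'fx': 405.95765487913013, 'fy': 405.95765487913013, 'cx': 258.3392573107731, 'cy': 190.80735237876416, 'origin': array([ 0.38542571, -0.01121763,  1.3845631 ]), 'rotation': array([ 0.02792551, -0.70522286,  0.70760908, -0.03420931])}
scene {'fx': 356.79637022759744, 'fy': 356.79637022759744, 'cx': 252.42567326582324, 'cy': 189.9280752635529, 'origin': array([ 0.98276592, -0.47276107,  0.88391404]), 'rotation': array([-0.32323466,  0.8544122 ,  0.38161392, -0.14096086])}
wrist {'fx': 293.15373908258977, 'fy': 293.15373908258977, 'cx': 253.42181084119045, 'cy': 187.6297520748103, 'tool_from_camera': array([[-1.71636469e-04,  9.63891457e-01,  2.66295381e-01,
        -6.77847196e-02],
       [-2.90913820e-04, -2.66295421e-01,  9.63891417e-01,
        -1.43025649e-01],
       [ 9.99999943e-01,  8.79699125e-05,  3.26115352e-04,
        -1.40785069e-03],
       [ 0.00000000e+00,  0.00000000e+00,  0.00000000e+00,
         1.00000000e+00]])}
```

View pics/top0.png

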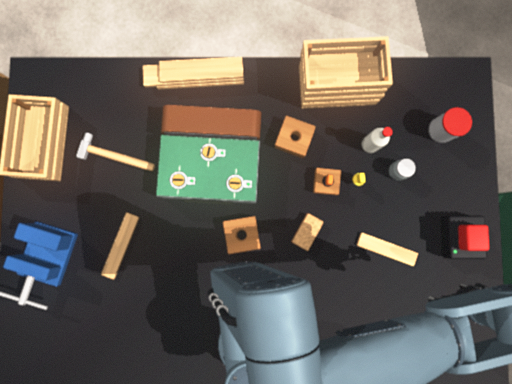

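View pics/scene0.png

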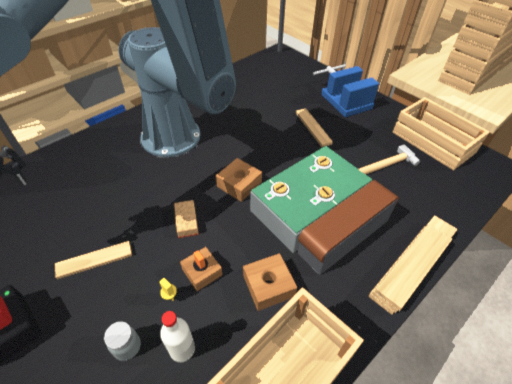

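View pics/wrist0.png

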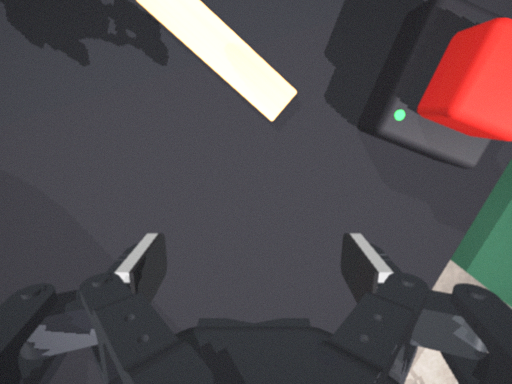

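```bash
cat > h.py <<'E'
import numpy as np, cv2
from scipy.spatial.transform import Rotation as R
from bench import ctrl
def Q(q): return R.from_quat([q[1],q[2],q[3],q[0]])
def cam(name,obs=None):
    i=ctrl.camera_info(name)
    K=np.array([[i['fx'],0,i['cx']],[0,i['fy'],i['cy']],[0,0,1]])
    if name!='wrist': return K,Q(i['rotation']).as_matrix(),np.array(i['origin'])
    o=obs or ctrl.get_obs(); T=np.array(i['tool_from_camera'])
    Rt=Q(o['eef_rot']).as_matrix()
    return K,Rt@T[:3,:3],Rt@T[:3,3]+o['eef_pos']
def p2w(c,u,v,z):
    K,Rm,t=c; d=Rm@np.linalg.inv(K)@np.array([u,v,1.]); return t+d*(z-t[2])/d[2]
def w2p(c,p):
    K,Rm,t=c; x=K@(Rm.T@(np.asarray(p)-t)); return x[:2]/x[2]
def snap(name,fn):
    o=ctrl.get_obs(); im=ctrl.camera(name); cv2.imwrite('pics/'+fn+'.png',im[:,:,::-1]); return im,cam(name,o),o
def zoom(fn,out,x0,y0,x1,y1,s):
    im=cv2.imread('pics/'+fn+'.png')[y0:y1,x0:x1]; cv2.imwrite('pics/'+out+'.png',cv2.resize(im,None,fx=s,fy=s,interpolation=cv2.INTER_CUBIC))
E
python3 - <<'E'
from h import *
c=cam('top')
for n,u,v,z in [('key',328,180,.089),('holder',327,181,.04),('s1',178,180,.11),('s2',208,152,.11),('s3',235,183,.11),('yellow',359,179,.05)]:
    print(n,p2w(c,u,v,z).round(4))
c2=cam('scene')
for n,u,v,z in [('key',200,258,.08),('s3',280,188,.11),('s2',324,194,.11),('s1',322,162,.11)]:
    print(n,p2w(c2,u,v,z).round(4))
print(Q(ctrl.get_obs()['eef_rot']).as_matrix().round(3))
zoom('top0','t1',150,130,350,260,4)
zoom('scene0','s1',170,130,370,280,4)
E
```

```text
key [ 0.5338 -0.2471  0.089 ]
holder [ 0.5361 -0.2527  0.04  ]
s1 [0.5327 0.2305 0.11  ]
s2 [0.6219 0.1366 0.11  ]
s3 [0.5227 0.0508 0.11  ]
yellow [ 0.5413 -0.3573  0.05  ]
key [ 0.5444 -0.2528  0.08  ]
s3 [0.5282 0.0501 0.11  ]
s2 [0.6283 0.128  0.11  ]
s1 [0.5384 0.2239 0.11  ]
[[-0.938 -0.     0.345]
 [-0.345  0.001 -0.938]
 [-0.    -1.    -0.001]]
```

View pics/t1.png

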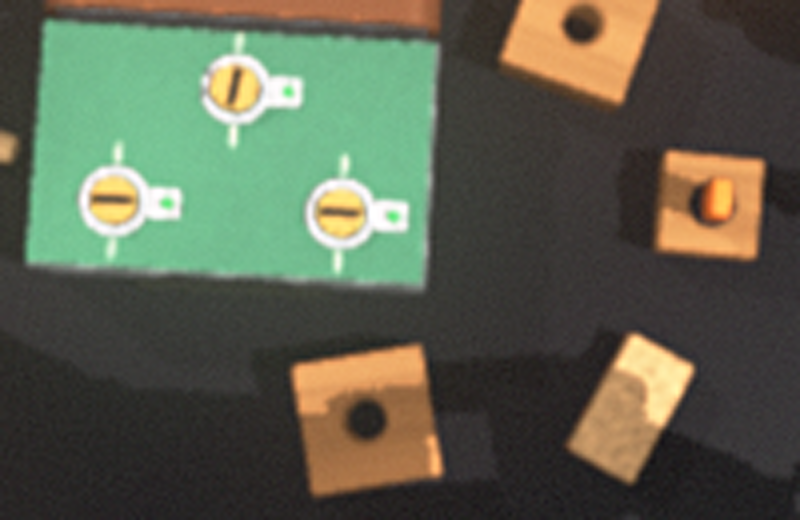

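View pics/s1.png

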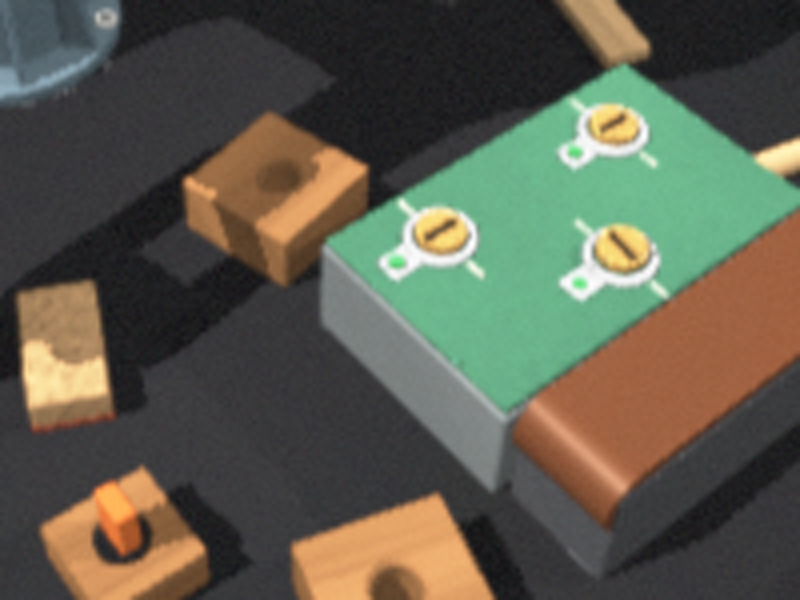

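```bash
python3 -m pendant '[0.028,0.024,0,0,0,10.6,0.085,0.028,0.024,0,0,0,10.6,0.085,0.028,0.024,0,0,0,10.6,0.085,0.028,0.024,0,0,0,10.6,0.085,0.028,0.024,0,0,0,10.6,0.085,0.028,0.024,0,0,0,10.6,0.085,0.028,0.024,0,0,0,10.6,0.085,0.028,0.024,0,0,0,10.6,0.085,0.028,0.024,0,0,0,10.6,0.085,0.028,0.024,0,0,0,10.6,0.085,0.028,0.024,0,0,0,10.6,0.085,0.028,0.024,0,0,0,10.6,0.085]' && python3 -m pendant '[0,0,0,0,0,10.6,0.085,0,0,0,0,0,10.6,0.085,0,0,0,0,0,10.6,0.085,0,0,0,0,0,0,0.085,0,0,0,0,0,0,0.085]'
python3 - <<'E'
from h import *
im,c,o=snap('wrist','w1')
print(o['q'].round(3),o['eef_pos'],Q(o['eef_rot']).as_matrix().round(3))
for t in ['key','holder']:
    for s in ctrl.silhouettes(t,'wrist'): print(t,s['score'],s['bbox'])
E
```

```text
time_s: 1.65
eef_pos: [0.5354, -0.2506, 0.2309]
eef_rot: [0.679, -0.679, 0.196, -0.196]
wrist_force: [1.0, -0.2, -0.6]
opening: 0.991
time_s: 2.28
eef_pos: [0.5346, -0.2516, 0.2311]
eef_rot: [0.707, -0.707, 0.006, -0.006]
wrist_force: [-0.2, -0.2, -0.2]
opening: 0.996
[-0.641  0.216  1.566 -0.     1.36  -2.194] [ 0.53458821 -0.25156373  0.23108555] [[ 1.    -0.     0.017]
 [-0.017  0.     1.   ]
 [-0.    -1.     0.   ]]
key 0.96 [141.5, 157.3, 178.5, 202.2]
key 0.81 [232.9, 153.1, 270.6, 198.8]
holder 0.94 [278.6, 226.5, 358.1, 327.7]
holder 0.86 [456.2, 3.7, 511.2, 63.4]
holder 0.58 [216.2, 129.8, 291.3, 207.0]
```

View pics/w1.png

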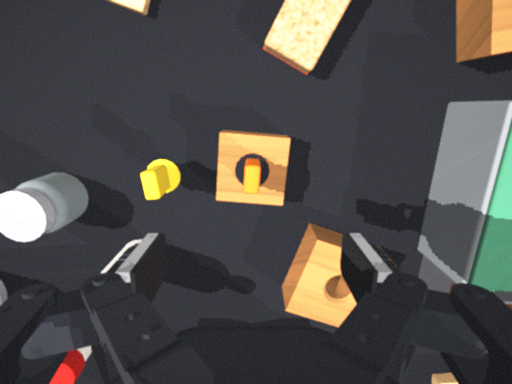

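```bash
python3 - <<'E'
from h import *
zoom('w1','w1z',200,120,310,215,7)
E
```

```text
(no output)
```

View pics/w1z.png

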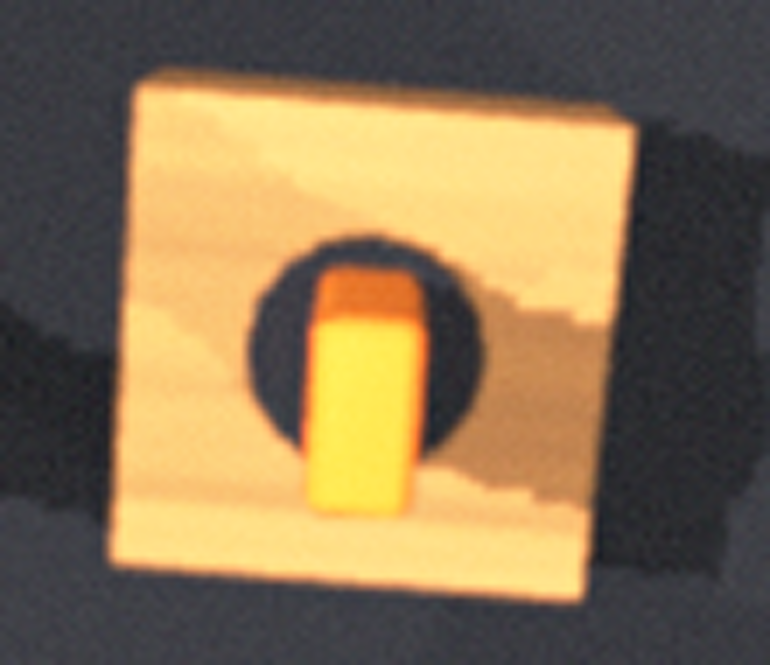

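```bash
python3 - <<'E'
from h import *
c=cam('wrist')
f=lambda x,y,z:p2w(c,x/7+200-.43,y/7+120-.43,z)
k=np.array([f(*p,.089) for p in [(312,318),(425,322),(408,516),(306,512)]]);print(k.round(4),k.mean(0))
h=np.array([f(*p,.04) for p in [(133,85),(635,123),(584,603),(108,567)]]);print(h.round(4),h.mean(0))
d=h[1]-h[0];print(np.degrees(np.arctan2(d[1],d[0])), [np.linalg.norm(h[i]-h[i-1]) for i in range(4)])
d=(k[3]+k[2]-k[0]-k[1]);print(np.degrees(np.arctan2(d[1],d[0])),[np.linalg.norm(k[i]-k[i-1]) for i in range(4)])
print('collar',f(367,350,.045))
E
```

```text
[[ 0.5226 -0.2592  0.089 ]
 [ 0.5235 -0.2432  0.089 ]
 [ 0.552  -0.246   0.089 ]
 [ 0.5512 -0.2607  0.089 ]] [ 0.53732602 -0.25228214  0.089     ]
[[ 0.4937 -0.2887  0.04  ]
 [ 0.501  -0.2081  0.04  ]
 [ 0.5826 -0.2153  0.04  ]
 [ 0.5749 -0.2968  0.04  ]] [ 0.53807841 -0.25225188  0.04      ]
84.84341665597609 [np.float64(0.08155924396485507), np.float64(0.08101673704407887), np.float64(0.08194821986370301), np.float64(0.08186866098726081)]
-4.282924619582259 [np.float64(0.028580070802577726), np.float64(0.015970804355130316), np.float64(0.02868008018346979), np.float64(0.014796425275671423)]
collar [ 0.53665614 -0.25186913  0.045     ]
```

```bash
python3 -m pendant '[0.0026,-0.0006,-0.02,0,0,-3.5,0.085,0,0,-0.03,0,0,0,0.085,0,0,-0.03,0,0,0,0.085,0,0,-0.03,0,0,0,0.085,0,0,-0.025,0,0,0,0.07,0,0,0,0,0,0,0.06]'
python3 - <<'E'
from h import *
im,c,o=snap('wrist','w2')
print(o['eef_pos'],Q(o['eef_rot']).as_matrix()[:,2])
print(w2p(c,[.5372,-.2522,.089]),w2p(c,[.5372,-.2522,.045]))
E
```

```text
time_s: 3.18
eef_pos: [0.5358, -0.2512, 0.0941]
eef_rot: [0.708, -0.706, 0.028, -0.025]
wrist_force: [-0.4, 0.1, -0.2]
opening: 0.702
[ 0.53578083 -0.25115943  0.09409652] [0.07581671 0.99711847 0.00256426]
[249.12195991 237.02334349] [249.87323671 210.09873002]
```

View pics/w2.png

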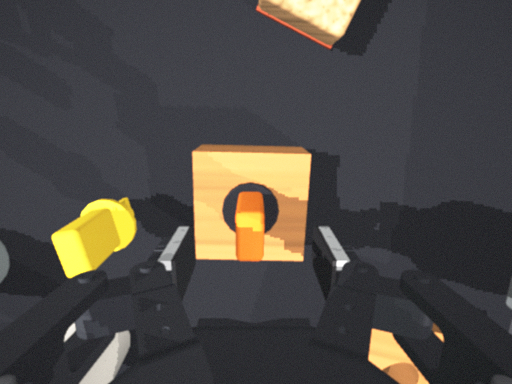

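```bash
python3 -m pendant '[0.001,-0.0008,-0.02,0,0,0,0.05,0,0,-0.023,0,0,0,0.045,0,0,0,0,0,0,0.03,0,0,0,0,0,0,0.022]'; python3 -m pendant '[0,0,0,0,0,0,0.01,0,0,0,0,0,0,0.005,0,0,0,0,0,0,0.005,0,0,0,0,0,0,0.005]'
python3 - <<'E'
from h import *
im,c,o=snap('wrist','w3')
print(o['eef_pos'],Q(o['eef_rot']).as_matrix()[:,2],o['opening']*.0854,o['wrist_force'])
E
```

```text
time_s: 3.72
eef_pos: [0.5388, -0.2534, 0.054]
eef_rot: [-0.706, 0.707, -0.026, 0.027]
wrist_force: [0.4, 0.7, 0.8]
opening: 0.263
time_s: 4.22
eef_pos: [0.5391, -0.2536, 0.0544]
eef_rot: [-0.706, 0.707, -0.026, 0.027]
wrist_force: [-0.4, 0.7, 7.2]
opening: 0.176
[ 0.5390843  -0.25355116  0.05443818] [ 0.07477146  0.99720009 -0.00109931] 0.015033098068479925 [-0.40063329  0.71148366  7.18284116]
```

View pics/w3.png

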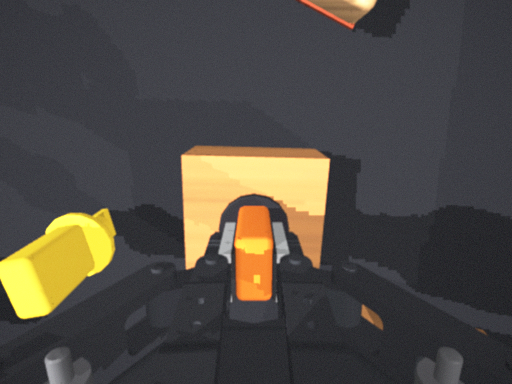

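```bash
python3 -m pendant '[0,0,0.008,0,0,0,0.005,0,0,0.015,0,0,0,0.005,0,0,0.025,0,0,0,0.005,0,0,0.04,0,0,0,0.005,0,0,0.05,0,0,0,0.005,0,0,0.05,0,0,0,0.005,0,0,0,0,0,0,0.005,0,0,0,0,0,0,0.005]'
python3 - <<'E'
from h import *
im,c,o=snap('wrist','w4')
print(o['eef_pos'],Q(o['eef_rot']).as_matrix()[:,2],o['opening']*.0854,o['wrist_force'],o['torque'])
im,c,o=snap('scene','s4')
zoom('w4','w4z',190,150,310,350,3)
zoom('s4','s4z',120,130,380,310,3)
E
```

```text
time_s: 5.28
eef_pos: [0.538, -0.2527, 0.2414]
eef_rot: [0.707, -0.707, 0.026, -0.026]
wrist_force: [-0.8, 0.3, -1.2]
opening: 0.176
[ 0.53797643 -0.25274386  0.24139043] [7.47146826e-02 9.97204952e-01 2.23872599e-05] 0.01503761441445512 [-0.7897627   0.27025048 -1.16418518] [-0.03047682  0.02923417 -0.0235568 ]
```

View pics/w4.png

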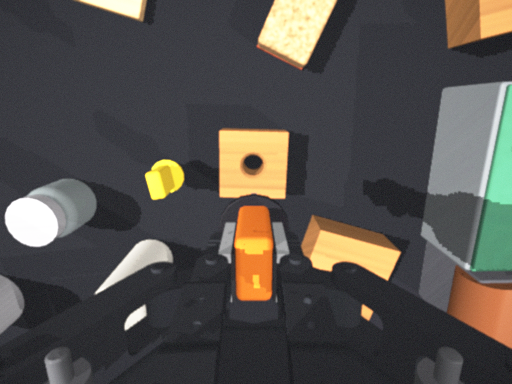

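View pics/s4z.png

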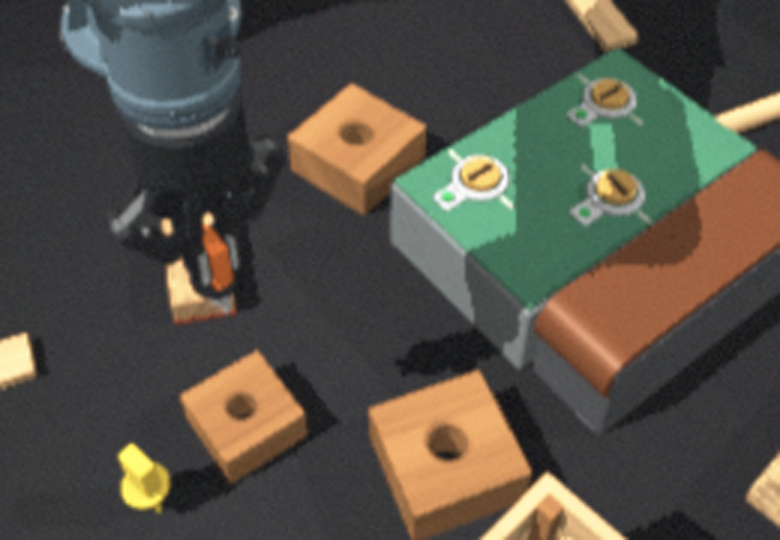

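```bash
python3 -m pendant '[0.007,0.02,0,0,0,0,0.005,0.013,0.043,0,0,0,0,0.005,0.013,0.043,0.001,0,0,0,0.005,0.013,0.043,0.001,0,0,0,0.005,0.013,0.043,0.001,0,0,0,0.005,0.013,0.043,0,0,0,0,0.005,0.013,0.043,0,0,0,0,0.005,0.013,0.043,0,0,0,0,0.005,0.013,0.043,0,0,0,0,0.005,0.007,0.02,0,0,0,0,0.005,0,0,0,0,0,0,0.005,0,0,0,0,0,0,0.005]'
python3 - <<'E'
from h import *
im,c,o=snap('wrist','w5')
print(o['eef_pos'],o['q'].round(3),Q(o['eef_rot']).as_matrix()[:,2],o['opening']*.0854,o['wrist_force'],o['torque'])
zoom('w5','w5z',180,70,330,220,5)
E
```

```text
time_s: 6.88
eef_pos: [0.6559, 0.1303, 0.2438]
eef_rot: [-0.706, 0.707, -0.027, 0.026]
wrist_force: [0.5, -0.5, -1.2]
opening: 0.184
[0.65589372 0.13027353 0.24375443] [ 1.900e-02  3.780e-01  1.336e+00 -1.000e-03  1.429e+00 -1.476e+00] [ 7.51985949e-02  9.97168336e-01 -6.94057699e-04] 0.015674277923420157 [ 0.54507089 -0.51966463 -1.23076859] [-4.99472435e-05 -3.77879148e-02 -2.32610460e-02]
```

View pics/w5.png

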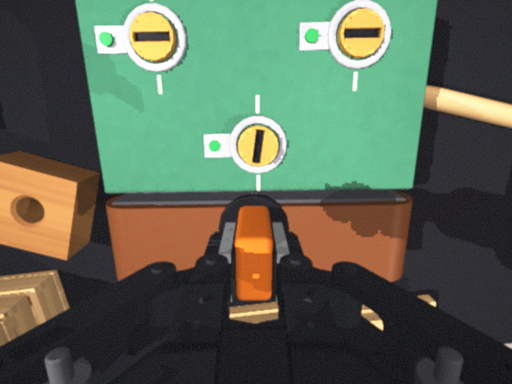

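View pics/w5z.png

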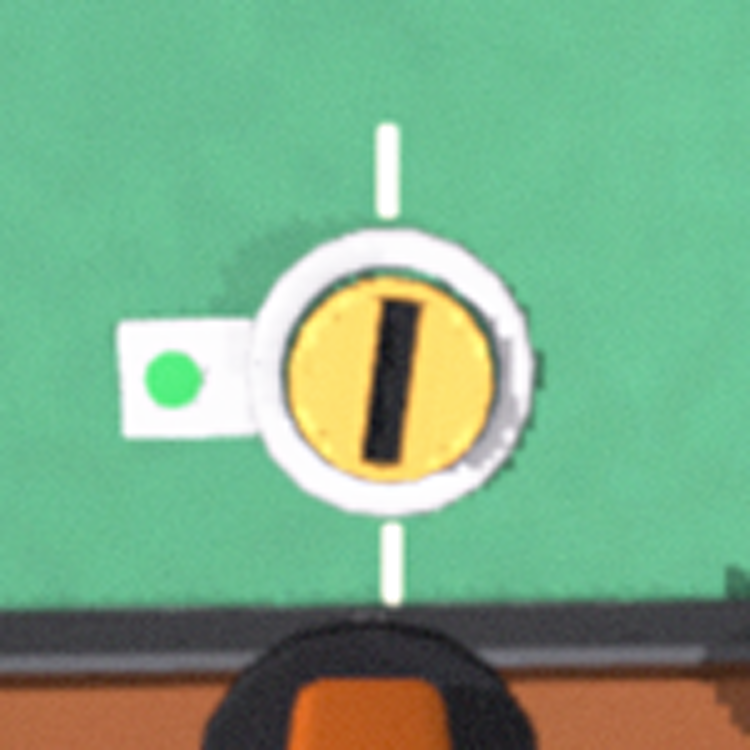

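```bash
python3 - <<'E'
from h import *
c=cam('wrist')
im=cv2.imread('pics/w5.png')
f=lambda x,y,z:p2w(c,x/5+180-.4,y/5+70-.4,z)
a=f(400,300,.114);b=f(382,463,.114);print('slot',a,b,(a+b)/2,np.linalg.norm(a-b),np.degrees(np.arctan2((b-a)[1],(b-a)[0])))
a=f(388,170,.1);b=f(393,563,.1);print('marks',a,b,(a+b)/2,np.linalg.norm(a-b),np.degrees(np.arctan2((b-a)[1],(b-a)[0])))
# brass head
hsv=cv2.cvtColor(im,cv2.COLOR_BGR2HSV)
m=cv2.inRange(hsv,(20,100,120),(32,255,255));m[:,:225]=0;m[:,290:]=0;m[:115]=0;m[175:]=0
cs,_=cv2.findContours(m,0,2);k=max(cs,key=cv2.contourArea);e=cv2.fitEllipse(cv2.convexHull(k));print(e,p2w(c,*e[0],.114))
# slot dark
d=((im.max(2)<60)).astype(np.uint8);d[:,240:]=d[:,240:];
mm=np.zeros_like(d);mm[125:165,245:272]=d[125:165,245:272]
ys,xs=np.nonzero(mm);r=cv2.minAreaRect(np.c_[xs,ys].astype(np.float32));print(r)
P=np.array([p2w(c,x,y,.112) for x,y in zip(xs,ys)])[:,:2];q=P.mean(0);u=np.linalg.svd(P-q,full_matrices=False)[2][0];print(q,np.degrees(np.arctan2(u[1],u[0])))
g=p2w(c,174/5+180-.4,380/5+70-.4,.105);print('pin',g)
E
```

```text
slot [0.60928099 0.14044513 0.114     ] [0.63920758 0.1349366  0.114     ] [0.62424429 0.13769087 0.114     ] 0.030429347762287496 -10.429575025051589
marks [0.58614372 0.14008062 0.1       ] [0.66237785 0.13556928 0.1       ] [0.62426079 0.13782495 0.1       ] 0.07636750010975973 -3.386662876826558
((257.6362609863281, 145.27301025390625), (40.466888427734375, 41.29920959472656), 94.0366439819336) [0.62343212 0.1376215  0.114     ]
((257.6152038574219, 145.94979858398438), (5.7771501541137695, 30.782726287841797), 7.4314093589782715)
[0.6242834  0.13748444] -11.912405098766191
pin [0.62174682 0.09623941 0.105     ]
```

```bash
python3 -m pendant '[-0.01,0.002,0,0,0,-3.5,0.005,-0.011,0.003,0,0,0,-3.5,0.005,-0.01,0.002,-0.01,0,0,0,0.005,0,0,-0.02,0,0,0,0.005,0,0,-0.025,0,0,0,0.005,0,0,-0.013,0,0,0,0.005,0,0,0,0,0,0,0.005,0,0,0,0,0,0,0.005]'
python3 - <<'E'
from h import *
im,c,o=snap('wrist','w6')
z=Q(o['eef_rot']).as_matrix()[:,2]
print(o['eef_pos'],np.degrees(np.arctan2(z[1],z[0]))-90,o['wrist_force'],o['torque'])
print(w2p(c,[.6243,.1377,.114]),w2p(c,[.6243-.019,.1377,.114]))
snap('scene','s6'); zoom('s6','s6z',290,140,370,220,7)
E
```

```text
time_s: 7.92
eef_pos: [0.6259, 0.1379, 0.1769]
eef_rot: [0.704, -0.704, 0.069, -0.07]
wrist_force: [-0.3, 0.5, -0.7]
opening: 0.181
[0.62592771 0.13793156 0.17694406] -11.281434042512458 [-0.28581495  0.53181636 -0.69441035] [ 0.01829329 -0.02180747  0.02888319]
[250.80125129 199.67019848] [245.58364331 175.02873357]
```

View pics/w6.png

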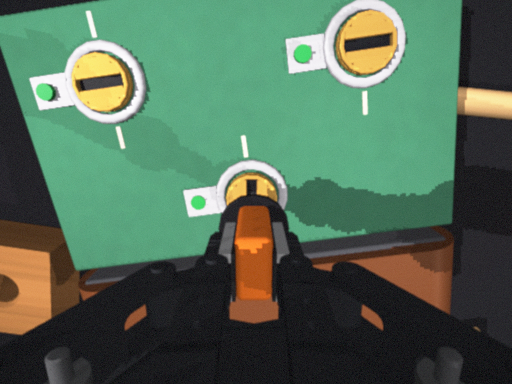

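View pics/s6z.png

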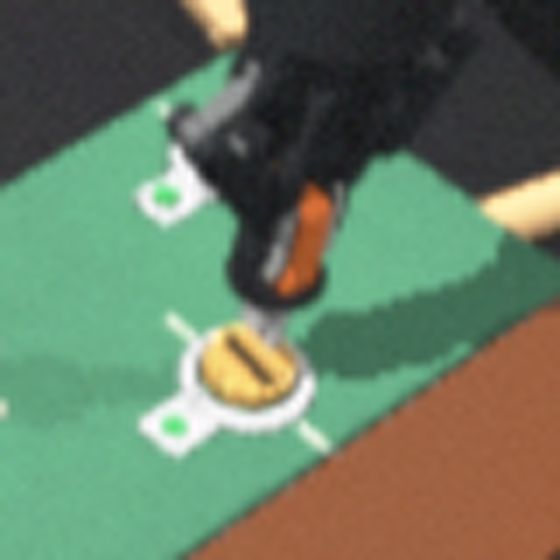

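```bash
python3 - <<'E'
from h import *
o=ctrl.get_obs(); M=Q(o['eef_rot']).as_matrix(); print(M.round(4))
print((M.T@(np.array([.6243,.1377,.114])-o['eef_pos'])).round(4))
c=cam('wrist'); tip=o['eef_pos']+M@[0,.0484,0]; print('tip',tip)
print('tip px wrist',w2p(c,tip)); 
print('key top px', [w2p(c,o['eef_pos']+M@np.array([x,-.0346,z])) for x,z in [(-.015,-.008),(-.015,.008),(.015,.008),(.015,-.008)]])
cs=cam('scene');print('scene tip',(w2p(cs,tip)-[290,140])*7,'stud',(w2p(cs,[.6243,.1377,.114])-[290,140])*7)
zoom('w6','w6z',190,130,310,310,4)
E
```

```text
[[ 9.807e-01  2.100e-03  1.956e-01]
 [-1.956e-01  0.000e+00  9.807e-01]
 [ 2.000e-03 -1.000e+00  4.000e-04]]
[-0.0018  0.0634 -0.0007]
tip [0.62618835 0.13803515 0.1290485 ]
tip px wrist [251.43173865 208.35069088]
key top px [array([230.19615825, 241.94974384]), array([269.75569098, 241.96048633]), array([268.71221384, 305.50893696]), array([231.65090498, 305.4972551 ])]
scene tip [257.43232355 331.89894015] stud [247.39838094 354.13767783]
```

View pics/w6z.png

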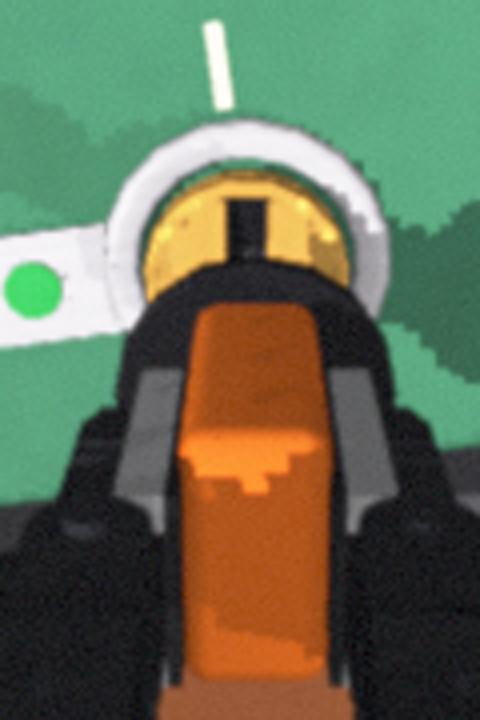

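```bash
python3 - <<'E'
from h import *
i=ctrl.camera_info('wrist');print(i['fx'],i['cx'],np.array(i['tool_from_camera']).round(4).tolist())
i=ctrl.camera_info('wrist');print(i['fx'],i['cx'],np.array(i['tool_from_camera']).round(4).tolist())
o=ctrl.get_obs();o2=ctrl.get_obs();print(o['eef_pos']-o2['eef_pos'])
K,Rm,t=cam('wrist',o); M=Q(o['eef_rot']).as_matrix();print(M.T@(t-o['eef_pos']),(M.T@Rm).round(4))
E
```

```text
293.15373908258977 253.42181084119045 [[-0.0002, 0.9639, 0.2664, -0.0678], [0.0003, -0.2664, 0.9639, -0.143], [1.0, 0.0002, -0.0002, 0.0014], [0.0, 0.0, 0.0, 1.0]]
293.15373908258977 253.42181084119045 [[-0.0002, 0.9639, 0.2664, -0.0678], [0.0003, -0.2664, 0.9639, -0.143], [1.0, 0.0002, -0.0002, 0.0014], [0.0, 0.0, 0.0, 1.0]]
[0. 0. 0.]
[-0.06776581 -0.14302777  0.00141254] [[-2.000e-04  9.639e-01  2.664e-01]
 [ 3.000e-04 -2.664e-01  9.639e-01]
 [ 1.000e+00  2.000e-04 -2.000e-04]]
```

```bash
python3 -m pendant '[-0.0013,-0.0012,-0.004,0,0,0,0.005,0,0,-0.004,0,0,0,0.005,0,0,0,0,0,0,0.005,0,0,0,0,0,0,0.005]'
python3 - <<'E'
from h import *
im,c,o=snap('wrist','w7')
z=Q(o['eef_rot']).as_matrix()[:,2]
print(o['eef_pos'],np.degrees(np.arctan2(z[1],z[0]))-90,o['wrist_force'],o['torque'])
zoom('w7','w7z',190,130,310,310,3)
snap('scene','s7'); zoom('s7','s7z',290,140,370,220,7)
E
```

```text
time_s: 8.52
eef_pos: [0.624, 0.1368, 0.1682]
eef_rot: [0.704, -0.704, 0.07, -0.069]
wrist_force: [0.8, 0.3, 0.4]
opening: 0.178
[0.62398049 0.13681313 0.1682459 ] -11.285475239769 [0.7880847  0.27782527 0.41277981] [ 0.02351495 -0.01061725  0.01548869]
```

View pics/w7z.png

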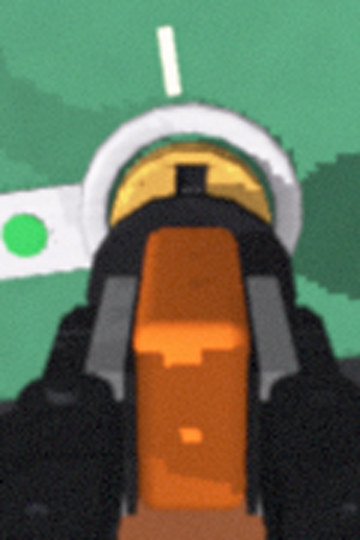

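View pics/s7z.png

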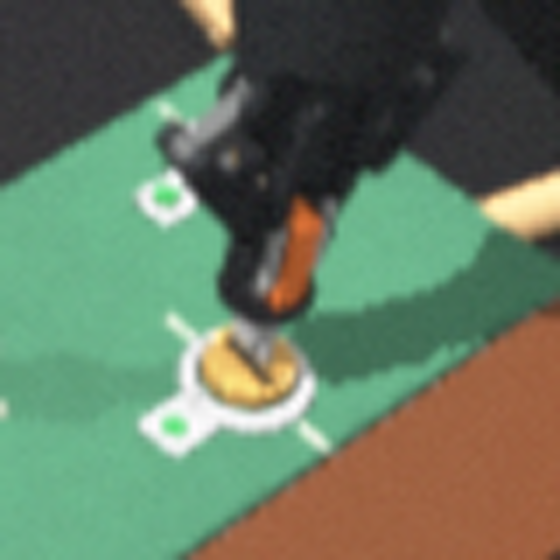

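```bash
python3 -m pendant '[0,0,-0.002,0,0,0,0.005,0,0,-0.002,0,0,0,0.005,0,0,-0.001,0,0,0,0.005,0,0,0,0,0,0,0.005]';python3 -m pendant '[0,0,-0.001,0,0,0,0.005,0,0,0,0,0,0,0.005]';python3 -m pendant '[0,0,-0.001,0,0,0,0.005,0,0,0,0,0,0,0.005]'
```

```text
time_s: 9.12
eef_pos: [0.6239, 0.1368, 0.1631]
eef_rot: [-0.704, 0.704, -0.07, 0.069]
wrist_force: [0.7, -0.6, -1.0]
opening: 0.178
time_s: 9.38
eef_pos: [0.624, 0.1368, 0.1622]
eef_rot: [0.704, -0.704, 0.07, -0.07]
wrist_force: [-0.1, -0.5, -1.2]
opening: 0.179
time_s: 9.62
eef_pos: [0.624, 0.1368, 0.1612]
eef_rot: [-0.704, 0.704, -0.07, 0.069]
wrist_force: [-1.1, -0.0, -0.0]
opening: 0.182
```

```bash
for i in 1 2 3; do python3 -m pendant '[0,0,-0.001,0,0,0,0.005,0,0,0,0,0,0,0.005]' | grep -E 'pos|force'; done
```

```text
eef_pos: [0.6239, 0.1368, 0.1602]
wrist_force: [0.7, -0.0, -0.3]
eef_pos: [0.6239, 0.1368, 0.1591]
wrist_force: [0.0, -0.2, -1.0]
eef_pos: [0.6239, 0.1368, 0.1582]
wrist_force: [-0.0, -0.3, -1.4]
```

```bash
for i in 1 2; do python3 -m pendant '[0,0,-0.001,0,0,0,0.005,0,0,0,0,0,0,0.005]' | grep -E 'pos|force'; done
python3 - <<'E'
from h import *
snap('scene','s8'); zoom('s8','s8z',290,140,370,220,7)
snap('wrist','w8'); zoom('w8','w8z',190,130,310,310,3)
E
```

```text
eef_pos: [0.6241, 0.1368, 0.1575]
wrist_force: [0.3, 0.2, -0.1]
eef_pos: [0.6241, 0.1368, 0.1566]
wrist_force: [0.1, -0.0, 2.2]
```

View pics/s8z.png

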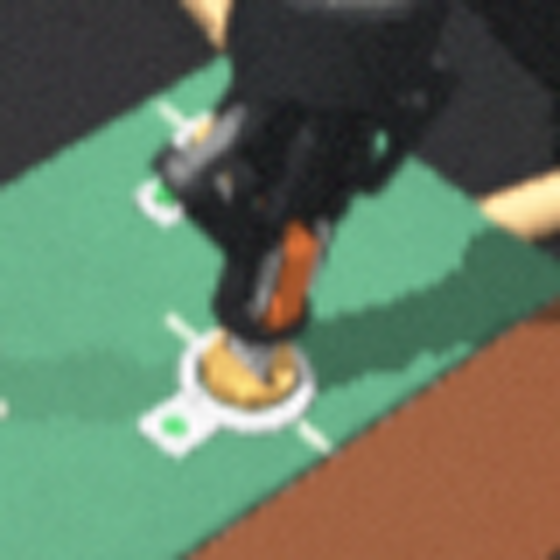

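View pics/w8z.png

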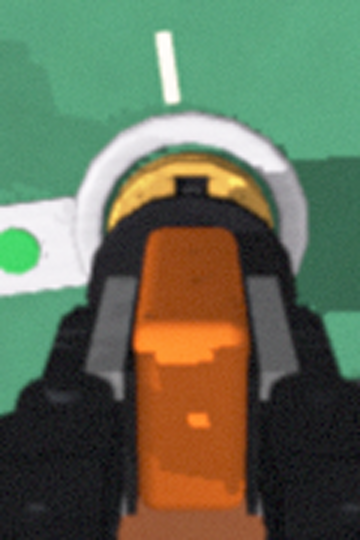

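```bash
python3 -m pendant '[0,0,-0.001,0,0,0,0.005,0,0,-0.001,0,0,0,0.005,0,0,0,0,0,0,0.005]' | grep -E 'pos|force'; for i in 1 2; do python3 -m pendant '[0,0,-0.001,0,0,0,0.005,0,0,0,0,0,0,0.005]' | grep -E 'pos|force'; done
```

```text
eef_pos: [0.6242, 0.1368, 0.1546]
wrist_force: [-0.4, 0.4, 5.1]
eef_pos: [0.6242, 0.1368, 0.1537]
wrist_force: [-1.5, -0.4, 5.7]
eef_pos: [0.6242, 0.1368, 0.1528]
wrist_force: [-2.1, 0.1, 7.0]
```

```bash
for i in 1 2; do python3 -m pendant '[0,0,-0.001,0,0,0,0.005,0,0,0,0,0,0,0.005]' | grep -E 'pos|force'; done; python3 - <<'E'
from bench import ctrl
o=ctrl.get_obs();print(o['wrist_force'],o['torque'],o['q'].round(3))
E
```

```text
eef_pos: [0.6243, 0.1368, 0.1521]
wrist_force: [-2.3, -0.5, 7.8]
eef_pos: [0.6243, 0.1368, 0.1512]
wrist_force: [-2.4, -0.3, 9.2]
[-2.42502532 -0.34458129  9.2067311 ] [-0.05760555  0.57545491  0.01283993] [ 0.03   0.396  1.505 -0.     1.24  -1.343]
```

```bash
cat > st.py <<'E'
from h import *
o=ctrl.get_obs();z=Q(o['eef_rot']).as_matrix()[:,2]
print('yaw',round(np.degrees(np.arctan2(z[1],z[0]))-90,2),o['eef_pos'].round(4),'F',o['wrist_force'].round(2),'T',o['torque'].round(3),o['opening']*.0854)
E
python3 -m pendant '[0,0,-0.0004,0,0,-3,0.005,0,0,0,0,0,-4,0.005,0,0,0,0,0,-5,0.005,0,0,0,0,0,0,0.005]' >/dev/null; python3 st.py;python3 -m pendant '[0,0,0,0,0,-5,0.005,0,0,0,0,0,-5,0.005,0,0,0,0,0,0,0.005]' >/dev/null; python3 st.py
```

```text
yaw -23.34 [0.625  0.1367 0.1513] F [-0.5  -0.38  9.05] T [-0.152  0.177  0.007] 0.015399154862118283
yaw -33.34 [0.625  0.1366 0.1513] F [-0.33 -0.43  8.37] T [-0.158  0.206  0.   ] 0.015839678399242663
```

```bash
python3 - <<'E'
from h import *
snap('scene','s9'); zoom('s9','s9z',290,140,370,220,7)
snap('wrist','w9'); zoom('w9','w9z',170,110,330,310,3)
E
python3 st.py
```

```text
yaw -33.29 [0.625  0.1366 0.1513] F [ 0.08 -1.33  8.86] T [-0.169  0.189  0.014] 0.014810094636331452
```

View pics/s9z.png

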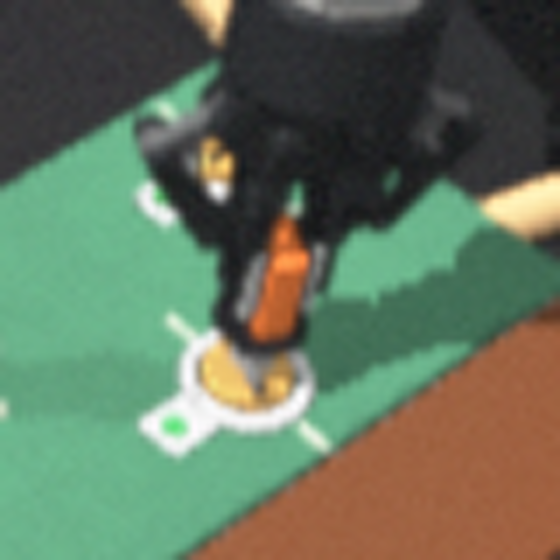

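View pics/w9z.png

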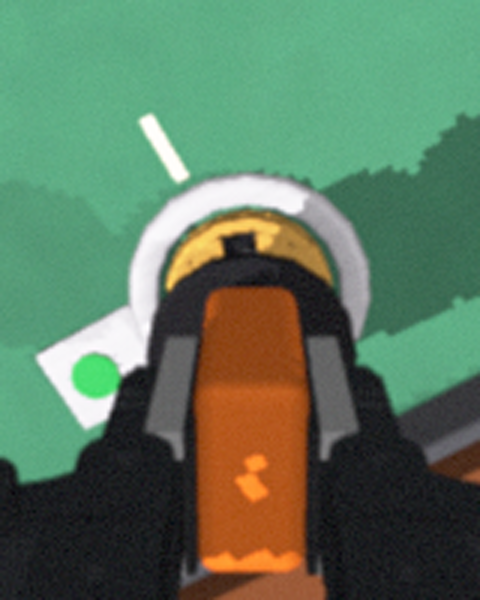

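```bash
python3 -m pendant '[0,0,-0.0006,0,0,-4,0.005,0,0,0,0,0,-4,0.005,0,0,0,0,0,-4,0.005,0,0,0,0,0,0,0.005]' >/dev/null; python3 st.py;python3 -m pendant '[0,0,0,0,0,-4,0.005,0,0,0,0,0,-4,0.005,0,0,0,0,0,-4,0.005,0,0,0,0,0,0,0.005]' >/dev/null; python3 st.py
```

```text
yaw -45.33 [0.625  0.1365 0.1508] F [-1.69 -0.93  8.88] T [-0.284  0.303  0.044] 0.015227512836691864
yaw -57.33 [0.6249 0.1364 0.1508] F [-1.92 -1.16  9.57] T [-0.348  0.33  -0.022] 0.015129182456661389
```

```bash
for i in 1 2; do python3 -m pendant '[0,0,0,0,0,-4,0.005,0,0,0,0,0,-4,0.005,0,0,0,0,0,0,0.005]' >/dev/null; python3 st.py; done; python3 - <<'E'
from h import *
snap('wrist','w10'); zoom('w10','w10z',170,110,330,310,3)
E
```

```text
yaw -65.33 [0.6249 0.1363 0.1507] F [-1.33 -2.34  8.48] T [-0.347  0.345 -0.012] 0.0157308065104533
yaw -73.33 [0.6249 0.1363 0.1507] F [-2.56 -1.44  9.16] T [-0.346  0.308  0.025] 0.015104268701487846
```

View pics/w10z.png

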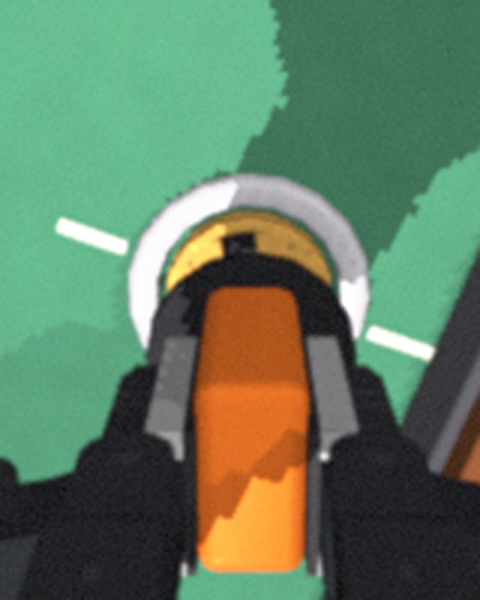

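```bash
python3 -m pendant '[0,0,0,0,0,-5,0.005,0,0,0,0,0,-5,0.005,0,0,0,0,0,-5,0.005,0,0,0,0,0,0,0.005]' >/dev/null; python3 st.py; for i in 1 2 3; do python3 -m pendant '[0,0,0,0,0,-2.5,0.005,0,0,0,0,0,-2.5,0.005,0,0,0,0,0,0,0.005]' >/dev/null; python3 st.py; done
```

```text
yaw -88.34 [0.6248 0.1362 0.1507] F [-1.9  -2.05  9.63] T [-0.475  0.469  0.032] 0.015454795702781127
yaw -93.31 [0.6247 0.1362 0.1506] F [-3.71 -1.58  9.47] T [-0.482  0.44   0.002] 0.015368503890477699
yaw -98.31 [0.6247 0.1361 0.1506] F [-1.95 -2.08 10.09] T [-0.427  0.54   0.023] 0.015105177308630322
yaw -103.31 [0.6247 0.1361 0.1506] F [-2.43 -2.35  8.82] T [-0.522  0.468  0.031] 0.015322040194098227
```

```bash
python3 -m pendant '[0,0,0,0,0,-2,0.005,0,0,0,0,0,0,0.005]' >/dev/null; python3 st.py; python3 - <<'E'
from h import *
snap('wrist','w11'); zoom('w11','w11z',170,110,330,310,3)
E
```

```text
yaw -105.3 [0.6246 0.1361 0.1506] F [-2.63 -3.29  8.79] T [-0.519  0.51   0.06 ] 0.015717579929826222
```

View pics/w11z.png

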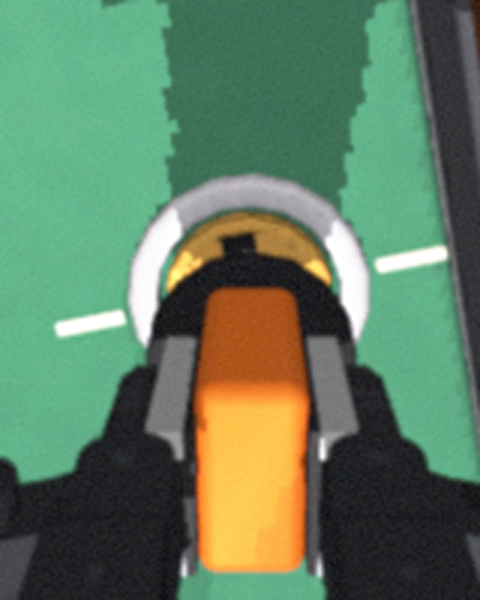

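```bash
python3 -m pendant '[0,0,0,0,0,-1.2,0.005,0,0,0,0,0,0,0.005]' >/dev/null; python3 st.py
```

```text
yaw -106.5 [0.6246 0.1361 0.1506] F [-1.96 -2.01  9.08] T [-0.55   0.52  -0.005] 0.01554272579244558
```

```bash
for i in 1 2 3; do python3 -m pendant '[0,0,0.001,0,0,0,0.005,0,0,0.0005,0,0,0,0.005,0,0,0,0,0,0,0.005]' >/dev/null; python3 st.py; done; python3 - <<'E'
from h import *
snap('scene','s12'); zoom('s12','s12z',290,140,370,220,7)
snap('wrist','w12'); zoom('w12','w12z',170,110,330,310,3)
E
```

```text
yaw -106.49 [0.6246 0.1361 0.1518] F [-2.24 -1.51  7.79] T [-0.557  0.406  0.053] 0.015318716442530661
yaw -106.49 [0.6245 0.1361 0.153 ] F [-1.23 -2.35  5.83] T [-0.468  0.213 -0.009] 0.015328948578852678
yaw -106.49 [0.6244 0.1362 0.1541] F [ 0.32 -2.79  4.76] T [-0.638 -0.001  0.025] 0.015479101213331932
```

View pics/s12z.png

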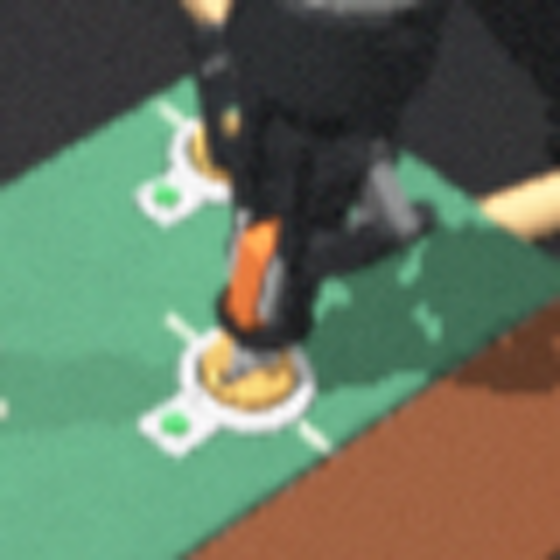

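View pics/w12z.png

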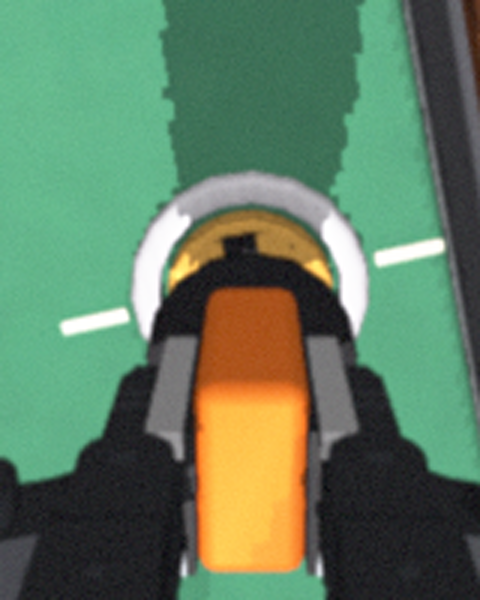

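```bash
for i in 1 2 3; do python3 -m pendant '[0,0,0.0005,0,0,0,0.005,0,0,0.0005,0,0,0,0.005,0,0,0,0,0,0,0.005]' >/dev/null; python3 st.py; done; python3 - <<'E'
from h import *
snap('scene','s13'); zoom('s13','s13z',290,140,370,220,7)
for a in ['s9','s13']: zoom(a,a+'p',305,190,330,210,16)
E
```

```text
yaw -106.48 [0.6239 0.1371 0.1545] F [ 1.5  -1.51  2.19] T [-0.342 -0.271  0.001] 0.01505510334521194
yaw -106.48 [0.6236 0.1371 0.1552] F [ 1.2   0.37 -1.55] T [-0.042 -0.371 -0.01 ] 0.01574585876194759
yaw -106.48 [0.6238 0.1369 0.1568] F [-0.21 -0.26 -0.6 ] T [ 0.008 -0.116 -0.062] 0.015336950863056543
```

View pics/s9p.png

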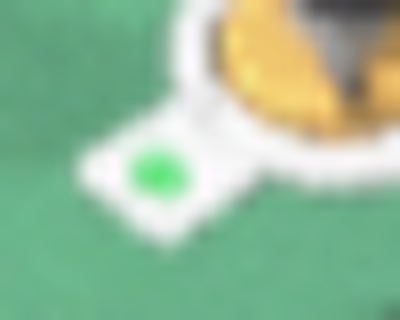

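View pics/s13p.png

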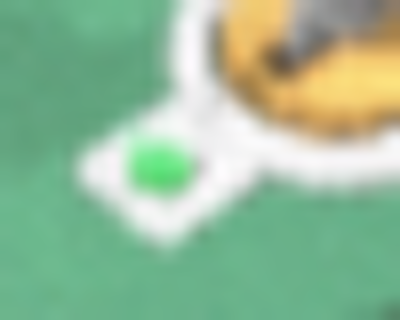

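```bash
python3 -m pendant '[0,0,0.001,0,0,0,0.005,0,0,0.001,0,0,0,0.005,0,0,0.001,0,0,0,0.005,0,0,0,0,0,0,0.005]' >/dev/null; python3 st.py; python3 -m pendant '[0,0,0.003,0,0,0,0.005,0,0,0.006,0,0,0,0.005,0,0,0.015,0,0,0,0.005,0,0,0.03,0,0,0,0.005,0,0,0.03,0,0,0,0.005,0,0,0,0,0,0,0.005]' >/dev/null; python3 st.py
python3 - <<'E'
from h import *
snap('scene','s14'); zoom('s14','s14z',250,120,370,220,6)
snap('wrist','w14')
E
```

```text
yaw -106.49 [0.624  0.1368 0.1599] F [ 0.42 -0.62 -0.74] T [ 0.026 -0.03  -0.047] 0.015205024390871017
yaw -106.48 [0.6261 0.1369 0.2483] F [ 0.77  0.1  -1.16] T [0.003 0.027 0.056] 0.01550120280345816
```

View pics/s14z.png

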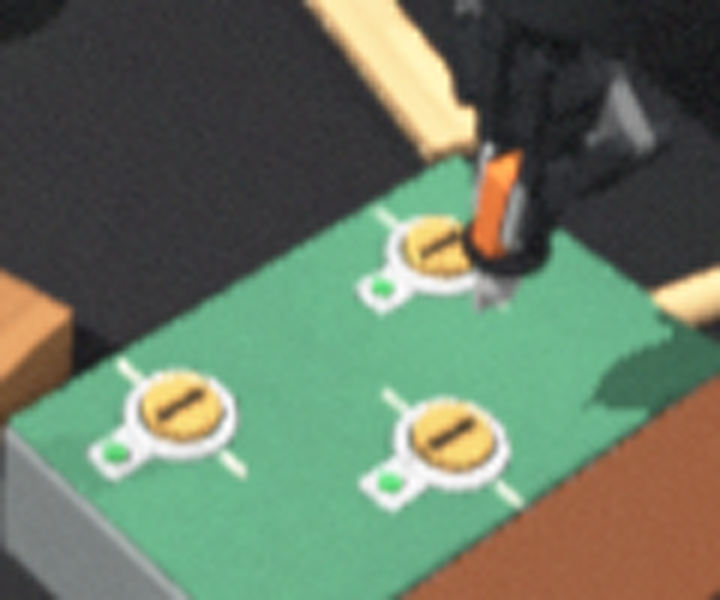

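View pics/w14.png

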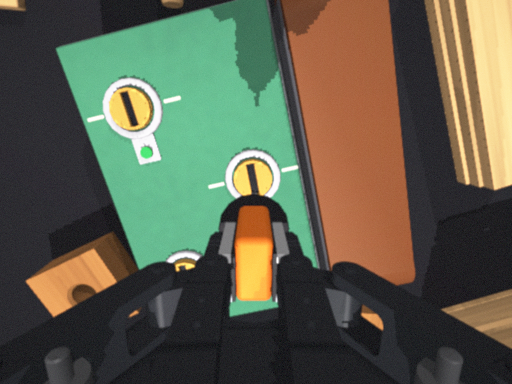

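```bash
python3 -m pendant '[-0.008,-0.0355,0,0,0,9.3,0.005,-0.008,-0.0355,0,0,0,9.3,0.005,-0.008,-0.0355,0,0,0,9.3,0.005,-0.008,-0.0355,0,0,0,9.3,0.005,-0.008,-0.0355,0,0,0,9.3,0.005,-0.008,-0.0355,0,0,0,9.3,0.005,-0.008,-0.0355,0,0,0,9.3,0.005,-0.008,-0.0355,0,0,0,9.3,0.005,-0.008,-0.0355,0,0,0,9.3,0.005,-0.008,-0.0355,0,0,0,9.3,0.005,-0.0075,-0.0355,0,0,0,9.2,0.005,0,0,0,0,0,0,0.005]' >/dev/null;python3 -m pendant '[0,0,0,0,0,0,0.005]'; python3 st.py
python3 - <<'E'
from h import *
im,c,o=snap('wrist','w15'); zoom('w15','w15z',190,120,310,310,4)
print(ctrl.camera_info('wrist')['tool_from_camera'][2])
for z,u,v in [(.04,253,163)]: print(p2w(c,u,v,z))
E
```

```text
time_s: 22.68
eef_pos: [0.5359, -0.253, 0.2425]
eef_rot: [0.707, -0.706, 0.028, -0.026]
wrist_force: [-0.5, -0.2, -0.9]
opening: 0.18
yaw -4.4 [ 0.5359 -0.253   0.2425] F [-0.52 -0.15 -0.9 ] T [-0.016 -0.017 -0.037] 0.015413490365160432
[ 9.99999948e-01  2.37538798e-04 -2.16393172e-04  1.44953788e-03]
[ 0.53302076 -0.25160261  0.04      ]
```

View pics/w15z.png

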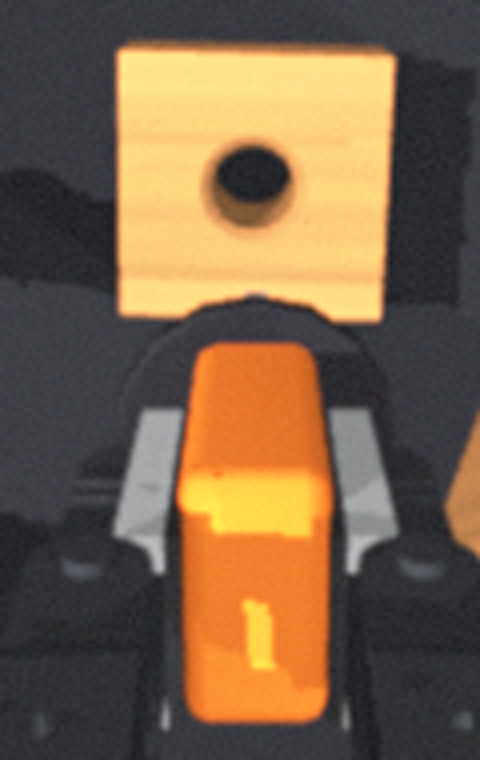

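```bash
python3 - <<'E'
from h import *
c=cam('wrist')
def hol(fn):
    im=cv2.imread('pics/'+fn+'.png');hsv=cv2.cvtColor(im,cv2.COLOR_BGR2HSV)
    m=cv2.inRange(hsv,(8,60,120),(30,255,255));m[196:]=0;m[:,:215]=0;m[:,293:]=0;m[:122]=0
    cs,_=cv2.findContours(m,0,2);k=max(cs,key=cv2.contourArea);print(fn,cv2.boundingRect(k),cv2.minAreaRect(k))
for f in ['w4','w15']: hol(f)
a=cv2.imread('pics/w4.png',0);b=cv2.imread('pics/w15.png',0)
t=a[126:190,217:292];r=cv2.matchTemplate(b[100:215,190:320],t,cv2.TM_CCOEFF_NORMED);_,mx,_,l=cv2.minMaxLoc(r);print(mx,l[0]+190-217,l[1]+100-126)
# holder top corners from w15z
f=lambda x,y,z:p2w(c,x/4+190-.4,y/4+120-.4,z)
h=np.array([f(*p,.04) for p in [(117,49),(395,55),(384,320),(118,315)]]);print(h.round(4),h.mean(0),[np.linalg.norm(h[i]-h[i-1]) for i in range(4)])
print('hole',f(250,183,.04))
E
python3 st.py
```

```text
w4 (218, 128, 71, 68) ((253.0, 161.5), (67.0, 70.0), 90.0)
w15 (219, 130, 70, 66) ((253.5, 162.5), (65.0, 69.0), 90.0)
0.997595489025116 0 2
[[ 0.4938 -0.2881  0.04  ]
 [ 0.5017 -0.2076  0.04  ]
 [ 0.5823 -0.2146  0.04  ]
 [ 0.5744 -0.2965  0.04  ]] [ 0.53805901 -0.25170514  0.04      ] [np.float64(0.08103698166070672), np.float64(0.0808972000510273), np.float64(0.08093047680917013), np.float64(0.08226875234800324)]
hole [ 0.53621642 -0.25262487  0.04      ]
yaw -4.33 [ 0.5362 -0.2527  0.2428] F [ 0.13  0.27 -0.09] T [ 0.019 -0.062  0.019] 0.015612872647215231
```

```bash
python3 -m pendant '[0.0028,-0.0003,-0.02,0,0,0,0.005,0,0,-0.04,0,0,0,0.005,0,0,-0.04,0,0,0,0.005,0,0,-0.03,0,0,0,0.005,0,0,-0.01,0,0,0,0.005,0,0,0,0,0,0,0.005,0,0,0,0,0,0,0.005]' >/dev/null; python3 st.py
python3 - <<'E'
from h import *
im,c,o=snap('wrist','w16')
im,c,o=snap('scene','s16');zoom('s16','s16z',160,220,240,300,7)
E
```

```text
yaw -4.27 [ 0.5403 -0.2544  0.1052] F [ 0.08  0.4  -0.06] T [ 0.048 -0.012 -0.012] 0.015107133155022552
```

View pics/w16.png

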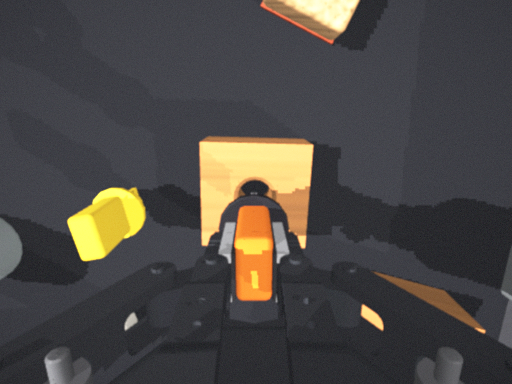

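View pics/s16z.png

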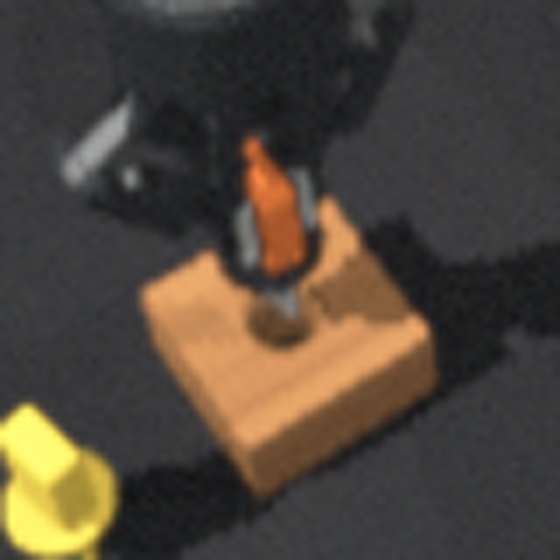

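```bash
python3 -m pendant '[-0.0004,0.0006,-0.005,0,0,0,0.005,0,0,-0.005,0,0,0,0.005,0,0,-0.005,0,0,0,0.005,0,0,0,0,0,0,0.005]' >/dev/null; python3 st.py;  python3 -m pendant '[0,0,-0.004,0,0,0,0.005,0,0,-0.004,0,0,0,0.005,0,0,0,0,0,0,0.005]' >/dev/null; python3 st.py; python3 -m pendant '[0,0,-0.004,0,0,0,0.005,0,0,-0.004,0,0,0,0.005,0,0,0,0,0,0,0.005]' >/dev/null; python3 st.py
```

```text
yaw -4.29 [ 0.5385 -0.2531  0.088 ] F [-0.14 -0.42 -0.18] T [ 0.034 -0.016  0.034] 0.015368561463154382
yaw -4.29 [ 0.5386 -0.2532  0.0803] F [-0.02  0.89 -0.18] T [0.044 0.015 0.025] 0.015243821924819274
yaw -4.29 [ 0.5386 -0.2532  0.0723] F [-0.18  0.06 -1.26] T [-0.046 -0.002 -0.019] 0.01563774960764285
```

```bash
python3 -m pendant '[0.0005,-0.0003,-0.003,0,0,0,0.005,0,0,-0.003,0,0,0,0.005,0,0,0,0,0,0,0.005]' >/dev/null; python3 st.py;  python3 -m pendant '[0,0,-0.003,0,0,0,0.005,0,0,-0.003,0,0,0,0.005,0,0,0,0,0,0,0.005]' >/dev/null; python3 st.py; python3 -m pendant '[0,0,-0.002,0,0,0,0.005,0,0,-0.001,0,0,0,0.005,0,0,0,0,0,0,0.005]' >/dev/null; python3 st.py
```

```text
yaw -4.29 [ 0.5392 -0.2535  0.0664] F [ 0.1   0.43 -1.39] T [-0.01  -0.059  0.031] 0.01502991628151522
yaw -4.29 [ 0.5392 -0.2535  0.0604] F [-0.24 -0.37 -0.92] T [ 0.013 -0.014 -0.001] 0.015379848034602973
yaw -4.29 [ 0.5393 -0.2537  0.0577] F [ 0.42 -0.79 -0.79] T [0.009 0.008 0.037] 0.01516951302461276
```

```bash
for i in 1 2 3 4; do python3 -m pendant '[0,0,-0.001,0,0,0,0.005,0,0,0,0,0,0,0.005]' >/dev/null; python3 st.py; done
```

```text
yaw -4.29 [ 0.5394 -0.2537  0.0567] F [-0.12 -0.02 -1.01] T [-0.036 -0.039  0.027] 0.015299565688271927
yaw -4.29 [ 0.5393 -0.2536  0.0557] F [ 0.2  -1.01 -1.39] T [ 0.021 -0.001  0.029] 0.014796781464363171
yaw -4.29 [ 0.5393 -0.2536  0.0547] F [ 0.18 -0.1  -1.01] T [ 0.008 -0.043 -0.031] 0.015187574984720887
yaw -4.28 [ 0.5395 -0.2537  0.0545] F [-2.88  0.95  5.38] T [0.232 0.341 0.063] 0.015498989856370908
```

```bash
python3 -m pendant '[0,0,0.0005,0,0,0,0.005,0,0,0,0,0,0,0.02,0,0,0,0,0,0,0.03,0,0,0,0,0,0,0.045,0,0,0,0,0,0,0.055,0,0,0,0,0,0,0.06]' ; python3 st.py
python3 - <<'E'
from h import *
im,c,o=snap('wrist','w17')
E
```

```text
time_s: 27.82
eef_pos: [0.5394, -0.2537, 0.0543]
eef_rot: [-0.707, 0.707, -0.026, 0.026]
wrist_force: [0.4, -0.1, 0.6]
opening: 0.702
yaw -4.29 [ 0.5394 -0.2537  0.0543] F [ 0.42 -0.11  0.57] T [-0.016 -0.031 -0.014] 0.05995418525616816
```

View pics/w17.png

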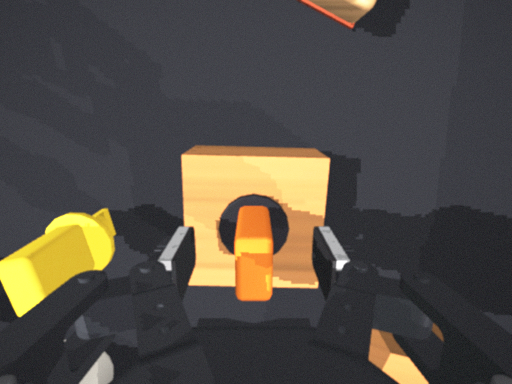

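Key stands upright, home, fingers clear. Retreat upward and check everything.

```bash
python3 -m pendant '[0,0,0.01,0,0,0,0.06,0,0,0.03,0,0,0,0.06,0,0,0.04,0,0,0,0.06,0,0,0.05,0,0,0,0.06,0,0,0.05,0,0,0,0.06,0,0,0,0,0,0,0.06,0,0,0,0,0,0,0.06]' ; python3 st.py
python3 - <<'E'
from h import *
im,c,o=snap('wrist','w18');zoom('w18','w18z',200,120,310,215,4)
im,c,o=snap('scene','s18');zoom('s18','s18z',160,130,370,290,3)
snap('top','t18');zoom('t18','t18z',150,130,250,210,6)
E
```

```text
time_s: 28.75
eef_pos: [0.5392, -0.2535, 0.2344]
eef_rot: [-0.707, 0.707, -0.026, 0.026]
wrist_force: [0.2, 0.1, -0.4]
opening: 0.703
yaw -4.28 [ 0.5392 -0.2535  0.2344] F [ 0.21  0.15 -0.39] T [ 0.041  0.012 -0.021] 0.0600337244371247
```

View pics/w18z.png

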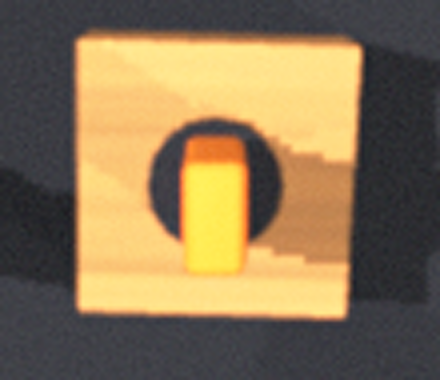

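View pics/s18z.png

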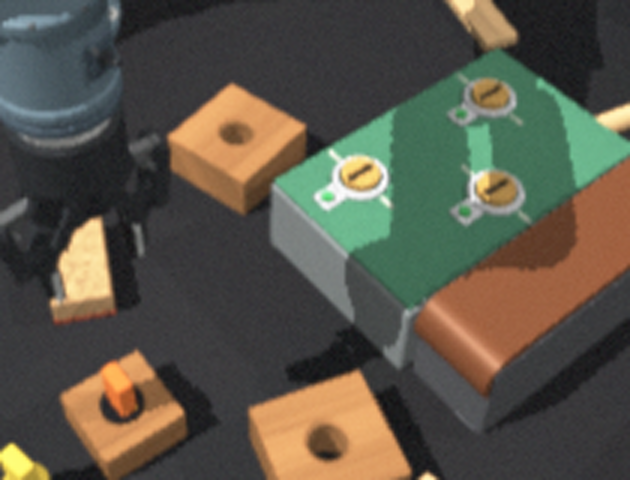

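View pics/t18.png

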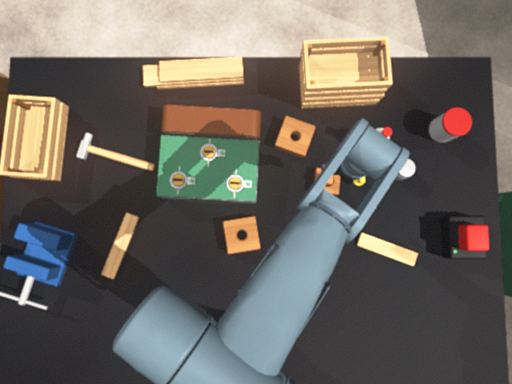

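```bash
python3 - <<'E'
from h import *
c=cam('scene')
for f in ['scene0','s6','s9','s13','s14','s18']:
    im=cv2.imread('pics/'+f+'.png').astype(float)[194:206,308:322]
    w=np.clip(im[:,:,1]-np.maximum(im[:,:,0],im[:,:,2])-25,0,None); 
    w[:, :]=np.where(im[:,:,2]<im[:,:,1]*.75,w,0)
    ys,xs=np.mgrid[194:206,308:322]; ww=np.where(w>w.max()*.6,w,0); print(f,(xs*ww).sum()/ww.sum(),(ys*ww).sum()/ww.sum())
a=w2p(c,[.622,.095,.105]);b=w2p(c,[.622,.095,.1075]);print(a,b)
E
```

```text
scene0 314.50204081632654 200.4816326530612
s6 314.4918032786885 200.4795081967213
s9 314.4959349593496 200.48373983739836
s13 314.5175438596491 200.03070175438597
s14 314.51422319474835 200.02407002188184
s18 314.5741935483871 199.83870967741936
[314.41042022 199.74682278] [314.53062671 199.18322499]
```

```bash
python3 -c "
from bench import ctrl
print(ctrl.hand_in())"
```

```text
the job is handed in; nothing more can be done
None
```

The stud is locked, the orange key is back home and upright in the smallest holder, and the job is handed in at about 29 s of the 72 s allowed.

**What I did**
- I seated the blade in the slot of the stud that still stood up, the one nearest the brown drum, about 0.14 rad clockwise of its marks.
- I pressed it in about 6.4 mm at about 10–11 N and turned the key clockwise to 1.80 rad from the marks. Allowing for the play, that puts the stud at about 1.6 rad.
- I eased off, lifted the key out, put it back and let go.

**Last checks**
- **Catch:** contact on the blade ended about 2.5 mm below the stud's start height (3 mm expected), so it is caught. From above, its slot now matches the two locked studs.
- **Green pin:** it rose 0.46 to 0.65 px in the scene camera, against 0.56 px expected for 2.5 mm.
- **Key:** the tool stood at the same height as at the grasp (54.5 against 54.4 mm). The pictures show the key upright and centred, with the gripper clear.
- **Bench:** a picture from above shows the other things in place, apart from the bottle, jar and yellow key, which the arm partly hid. I did not measure their positions, and the cork block, also hidden there, I saw only in the other camera.

**What disagreed or was not seen**
- The wrist camera's calibration read about 1.4 mm off sideways. I corrected for it using where the key sat in the jaws.
- The torque about the key's axis stayed within noise. I therefore judged the turn by angle and by sight, not by feeling the hard stop.

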